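# Turn the specimen plates face-out and lock them in the copy stand

### The arm

A 6-joint arm with a two-finger parallel gripper is mounted at the origin on the work surface. World frame = base frame: x ahead of the robot, y to its left, z up, the work surface at z = 0. Lengths are in mm, angles in rad, forces in N, time in s.
With the tool pointing down it reaches from about 275 to 825 mm from the base axis. Payload 4.9 kg.
Tool frame: the origin (TCP) lies at the very end of the fingers, on their centre line; the grasp point (between the pads) lies 19 mm behind it; z points along the fingers, y is the line along which they close (so a half turn about z gives the same grasp; the last joint's range is limited). The gripper opens to 85 mm and grips with 20 to 120 N. Pads are 22 mm wide; open, the fingers measure 114 mm over their backs; the gripper's body (76 mm by 85 mm) begins 54 mm behind the grasp point. The pads swing forward as they close: fully open they stand 13 mm farther back than shut.
Start: joints at [-1.303, 0.326, -0.193, 1.052, 0, 1.437], TCP at [215.105, -506.21, 231.281] pointing down, gripper open.
Joint ranges: [-2.65, 2.65], [-0.97, 1.79], [-1.3, 1.35], [-1.93, 2.1], [-1.47, 1.37], [-3.14, 3.14]. Speed limits (rad/s): [2.57, 2.57, 3.14, 3.14, 3.14, 3.14].

### API

Orientations are given as [roll, pitch, yaw] about the fixed x, y, z axes, in that order (R = Rz(yaw) Ry(pitch) Rx(roll)).
In Python, from bench import bot, solve_ik, imaging gives the robot as it stands. Calls block until the motion is done:
- bot.move_ptp(position, orientation): joint-space move of the TCP to a pose.
- bot.movel(position, rot=None, max_speed=150, threshold=None): straight line of the TCP; rot=None keeps the orientation; max_speed is the mean speed in mm/s. With threshold (N) it stops when the force on the tool has changed by that much, and returns True; else False.
- bot.move_j(angles): joint-space move.
- bot.grip(opening, effort=None): opening from 0.0 (shut) to 1.0 (fully open); effort is the grip in N (None keeps the last); returns when the fingers have stopped.
- bot.dwell(seconds).
- solve_ik(position, orientation): joint angles nearest the present ones, or None.
- bot.get_state(): the state.
- imaging.capture(name): name is "side" or "top" or "wrist"; returns the picture (400x640x3 uint8, blue, green, red); there is no depth.
- imaging.camera_model(name): a dict with "K" (3x3 intrinsics, pixels), "position" and "rotation" of the camera in the world. Camera axes: x right, y up, looking along -z (the intrinsics and any distortion apply to the point x, -y, -z); pixel columns grow to the right and rows downward; lengths in mm; the calibration is good to about 2 mm. A picture is of the moment at which its call begins: read the wrist's pose just before it. camera_model takes no time and is no camera call; for the wrist camera it gives the pose at the moment of the call.
A pose or a line that the arm cannot do raises bot.IKError and nothing moves.
- bot.sign_off(): hands the job in; it is judged then, once.
The state is a dict: "t": time; "qpos": joint angles; "joint_velocities": joint speeds; "effort": joint torques, N m; "tcp_pos": TCP position; "orientation": TCP orientation; "contact_force": force on the tool from outside, world axes, zero at the start; "wrist_torque": the same for the moment, N m; "opening": opening from 0.0 (shut) to 1.0 (fully open); "gripper_force": force on a finger pad.
Only numpy, scipy, OpenCV 4.12 (cv2) and the standard library are available. Lean on these libraries where they do the work, as an engineer would, in place of code of your own. Each camera call takes 0.05 s, during which the arm holds its last target. There are 200 camera calls.

### The job

Take the sprung bar out of the white copy stand by squeezing its two lugs together, lay it on the bare desk and let go of it. Then turn over every specimen plate in the wooden rack and stand them side by side on the copy stand's ledge, leaning back on its sloped board with the faces (brass discs) looking out and up. Finally squeeze the bar again, put it back between the stand's two cheeks in front of the plates and release it so both end pins spring into their recesses; leave the other things on the desk where they are.

Things in the scene. Friction and masses are not known exactly. Their poses are not given: they have to be found in the camera images.
- stand: white copy stand with grey cheeks, fixed, 262 mm wide (y), 114 mm high. Origin: centre of its underside; x level, out of its front (roughly away from the robot), z up. A board 72 mm high along the slope leans back (to -x) 40 degrees from vertical, with a ledge 20 mm deep square to it at its foot. A plate standing rightly has its centre at (-32, y, 90) mm here, y from -97 to 97
- stand_ledge (a point): middle of the stand's inner corner, where ledge and board meet; at (5, 0, 40) mm in the stand's frame. From here the board rises along (-0.643, 0, 0.766) and the ledge runs out along (0.766, 0, 0.643)
- recess_left (a point): centre of the mouth of the recess in the inner face of the stand's cheek at +y; at (10, 118, 84) mm in the stand's frame. The recess is 18 x 18 mm square, 7 mm deep, with a closed bottom. Each cheek is 52 mm deep (x), centred on its recess; the inner faces are 236 mm apart
- recess_right (a point): centre of the mouth of the like recess in the stand's cheek at -y; at (10, -118, 84) mm in the stand's frame
- rack: plain wooden rack without cheeks, fixed, 250 mm wide, with the same sloped board and ledge, the same origin and axes as the stand. The plates stand on it at first, faces to the board
- rack_ledge (a point): middle of the rack's inner corner, where ledge and board meet; at (5, 0, 40) mm in the rack's frame
- plate0: aluminium plate 125 mm tall (z), 38 wide (y), 8 thick (x), 0.10 kg; origin at its centre. +x is the face: white panel, three brass discs 1.5 mm proud on its lower part, not in the way. At first leaning in the rack, +z up the slope, face to the board; the upper 53 mm stand free and can be pinched across the thickness, fingers pointing down the slope. May be absent
- plate1: aluminium plate 125 mm tall (z), 38 wide (y), 8 thick (x), 0.10 kg; origin at its centre. +x is the face: white panel, three brass discs 1.5 mm proud on its lower part, not in the way. At first leaning in the rack, +z up the slope, face to the board; the upper 53 mm stand free and can be pinched across the thickness, fingers pointing down the slope. May be absent
- plate2: aluminium plate 125 mm tall (z), 38 wide (y), 8 thick (x), 0.10 kg; origin at its centre. +x is the face: white panel, three brass discs 1.5 mm proud on its lower part, not in the way. At first leaning in the rack, +z up the slope, face to the board; the upper 53 mm stand free and can be pinched across the thickness, fingers pointing down the slope. May be absent
- plate3: aluminium plate 125 mm tall (z), 38 wide (y), 8 thick (x), 0.10 kg; origin at its centre. +x is the face: white panel, three brass discs 1.5 mm proud on its lower part, not in the way. At first leaning in the rack, +z up the slope, face to the board; the upper 53 mm stand free and can be pinched across the thickness, fingers pointing down the slope. May be absent
- plate4: aluminium plate 125 mm tall (z), 38 wide (y), 8 thick (x), 0.10 kg; origin at its centre. +x is the face: white panel, three brass discs 1.5 mm proud on its lower part, not in the way. At first leaning in the rack, +z up the slope, face to the board; the upper 53 mm stand free and can be pinched across the thickness, fingers pointing down the slope. May be absent
- bar: sprung bar along y, 254 mm long when free, 0.2-0.35 kg: two flat dark halves 26 mm wide, 14 mm high, pushed apart by a spring, with an end pin (10 mm across, 15 long, at mid height) each and two upright lugs. Origin: middle of the free bar's underside, fixed to the -y half; z up. Locked in the stand at first; either way round is right. Lies stably on its underside
- bar_end_a (a point): tip of the bar's pin at -y (the half that carries the origin), at (0, -127, 7) mm in the bar's frame
- bar_end_b (a point): tip of the bar's pin at +y (the moving half), at (0, 127 - squeeze, 7) mm in the bar's frame
- squeeze (a joint): shortening of the bar, m: 0 free, 0.004 locked in the stand, 0.030 full (224 mm long). Pinch the two lugs by their outer faces (y = -33 mm and 33 mm - squeeze; 66 apart free, 36 squeezed) from above and close: the +y half moves to -y. Lugs are 24 mm wide (x), 8 thick, from 14 to 51 mm above the underside. Spring 2 N at 0, 12 N at 0.030
- caliper: bystander: steel caliper, 190 x 50 x 12 mm, lying between stand and rack
- loupe: bystander: black hand loupe, 42 mm across, 46 mm high
- stapler: bystander: stapler, 145 x 36 x 54 mm
- mug: bystander: white mug, 80 mm across, 95 mm high
Things that resemble listed ones, but are neither listed nor needed, are in the scene too. What is shaped like the plate4 but red or turquoise is not meant.

How it is judged (in metres and radians):
On the way, in this order (a step that is already met when the one before it is completed fails the run):
1. the bar lies flat on the desk, out of the stand, let go of (height (world z) of each of bar_end_a, bar_end_b below 0.022 m and contact force between the fingers and bar below 0.3 N and linear speed of bar below 0.02 m/s), for 0.2 s.
2. every plate stands on the copy stand's ledge, face out, let go of, while the bar is still out on the desk (x of plate0 in the frame of stand between -0.0401 and -0.0241 m and z of plate0 in the frame of stand between 0.0825 and 0.0985 m and y of plate0 in the frame of stand between -0.1 and 0.1 m and angle between plate0's own x axis and vertical between 0.77 and 0.98 rad and angle between the y axis of each of plate0, plate1, plate2, plate3, plate4 and the y axis of stand, either way round below 0.15 rad and contact force between the fingers and plate0 below 0.3 N and linear speed of each of plate0, plate1, plate2, plate3, plate4 below 0.02 m/s and x of plate1 in the frame of stand between -0.0401 and -0.0241 m and z of plate1 in the frame of stand between 0.0825 and 0.0985 m and y of plate1 in the frame of stand between -0.1 and 0.1 m and angle between plate1's own x axis and vertical between 0.77 and 0.98 rad and contact force between the fingers and plate1 below 0.3 N and x of plate2 in the frame of stand between -0.0401 and -0.0241 m and z of plate2 in the frame of stand between 0.0825 and 0.0985 m and y of plate2 in the frame of stand between -0.1 and 0.1 m and angle between plate2's own x axis and vertical between 0.77 and 0.98 rad and contact force between the fingers and plate2 below 0.3 N and x of plate3 in the frame of stand between -0.0401 and -0.0241 m and z of plate3 in the frame of stand between 0.0825 and 0.0985 m and y of plate3 in the frame of stand between -0.1 and 0.1 m and angle between plate3's own x axis and vertical between 0.77 and 0.98 rad and contact force between the fingers and plate3 below 0.3 N and x of plate4 in the frame of stand between -0.0401 and -0.0241 m and z of plate4 in the frame of stand between 0.0825 and 0.0985 m and y of plate4 in the frame of stand between -0.1 and 0.1 m and angle between plate4's own x axis and vertical between 0.77 and 0.98 rad and contact force between the fingers and plate4 below 0.3 N and height (world z) of each of bar_end_a, bar_end_b below 0.022 m), for 0.2 s.
3. the bar is back between the cheeks, both pins in the recesses, let go of (x of bar_end_a in the frame of stand between 0.0022 and 0.0182 m and z of bar_end_a in the frame of stand between 0.0756 and 0.0916 m and x of bar_end_b in the frame of stand between 0.0022 and 0.0182 m and z of bar_end_b in the frame of stand between 0.0756 and 0.0916 m and ((y of bar_end_a in the frame of stand below -0.121 m and y of bar_end_b in the frame of stand above 0.121 m) or (y of bar_end_b in the frame of stand below -0.121 m and y of bar_end_a in the frame of stand above 0.121 m)) and value of joint squeeze below 0.01 m and contact force between the fingers and bar below 0.3 N and linear speed of bar below 0.02 m/s), for 0.2 s.
At the end, for the whole second after the job is handed in: Every plate stands on the stand's ledge against its board, face out (centre within 8 mm across the slope, tilt within 0.1 rad, turned under 0.15 rad, between the cheeks); both bar pins at least 3 mm inside the recesses, squeeze under 10 mm; all released and at rest (all of step 3 and x of plate0 in the frame of stand between -0.0401 and -0.0241 m and z of plate0 in the frame of stand between 0.0825 and 0.0985 m and y of plate0 in the frame of stand between -0.1 and 0.1 m and angle between plate0's own x axis and vertical between 0.77 and 0.98 rad and angle between the y axis of each of plate0, plate1, plate2, plate3, plate4 and the y axis of stand, either way round below 0.15 rad and contact force between the fingers and plate0 below 0.3 N and linear speed of each of plate0, plate1, plate2, plate3, plate4 below 0.02 m/s and x of plate1 in the frame of stand between -0.0401 and -0.0241 m and z of plate1 in the frame of stand between 0.0825 and 0.0985 m and y of plate1 in the frame of stand between -0.1 and 0.1 m and angle between plate1's own x axis and vertical between 0.77 and 0.98 rad and contact force between the fingers and plate1 below 0.3 N and x of plate2 in the frame of stand between -0.0401 and -0.0241 m and z of plate2 in the frame of stand between 0.0825 and 0.0985 m and y of plate2 in the frame of stand between -0.1 and 0.1 m and angle between plate2's own x axis and vertical between 0.77 and 0.98 rad and contact force between the fingers and plate2 below 0.3 N and x of plate3 in the frame of stand between -0.0401 and -0.0241 m and z of plate3 in the frame of stand between 0.0825 and 0.0985 m and y of plate3 in the frame of stand between -0.1 and 0.1 m and angle between plate3's own x axis and vertical between 0.77 and 0.98 rad and contact force between the fingers and plate3 below 0.3 N and x of plate4 in the frame of stand between -0.0401 and -0.0241 m and z of plate4 in the frame of stand between 0.0825 and 0.0985 m and y of plate4 in the frame of stand between -0.1 and 0.1 m and angle between plate4's own x axis and vertical between 0.77 and 0.98 rad and contact force between the fingers and plate4 below 0.3 N); the robot touches nothing.
It fails at once if a bystander is moved more than 40 mm (distance of any of caliper, loupe, stapler, mug from where it was at the start of the episode above 0.04 m).
Of plate0, plate1, plate2, plate3, plate4 only 3 to 5 are there at a start; the rules pass over those that are not, and their reading is None.
At some moment in a run one of bar may be knocked a few centimetres aside while the robot is not near it.
It also fails if it takes over 210 s, if anything falls off the work surface, if the arm or the gripper's body presses on something with over 40 N, if the wrist force passes 120 N, or if a joint passes its speed limit or range.

## Working session

There is one attempt and no reset: what is moved stays moved. The work goes in short steps, each a Python script; the robot and the scene stay as the last script left them, time stands still between calls to the robot, and variables do not carry over. Pictures are saved under pics/ and viewed, at most 14 in all, crops included, and the job is handed in when it is done.

```bash
ls; mkdir -p pics; python3 - <<'E'
from bench import bot, imaging
import cv2,numpy as np
for n in("top","side"):
    im=imaging.capture(n); cv2.imwrite(f"pics/{n}0.png",im)
    m=imaging.camera_model(n); print(n,m)
s=bot.get_state(); print(s['t'],s['tcp_pos'],s['orientation'],s['opening'])
print(imaging.camera_model("wrist"))
E
```

```text
pics
top {'K': array([[446.15752126,   0.        , 323.66020487],
       [  0.        , 446.15752126, 196.81738989],
       [  0.        ,   0.        ,   1.        ]]), 'position': array([ 391.98610858,   30.58918629, 1206.21928915]), 'rotation': array([ 0.07494069, -0.00925606, -1.57349456])}
side {'K': array([[434.79455045,   0.        , 317.13531392],
       [  0.        , 434.79455045, 197.33367583],
       [  0.        ,   0.        ,   1.        ]]), 'position': array([ -12.609234  ,  820.04709423, 1069.72586231]), 'rotation': array([ 0.73767329, -0.00258956, -2.57635829])}
0.1 [ 214.96022379 -505.69571235  230.57142249] [-3.14005478e+00 -1.99285639e-04  4.01790678e-01] 1.0002612395102846
{'K': array([[336.08163327,   0.        , 321.5371924 ],
       [  0.        , 336.08163327, 199.05106597],
       [  0.        ,   0.        ,   1.        ]]), 'position': array([ 283.59301494, -475.79590529,  373.14964491]), 'rotation': array([-0.29586608,  0.00126465, -1.16904031])}
```

View pics/top0.png

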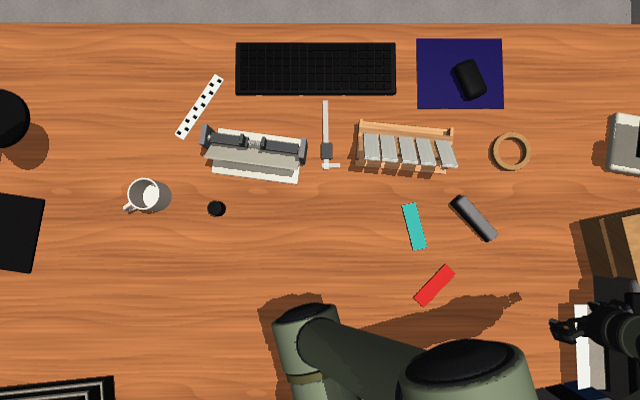

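View pics/side0.png

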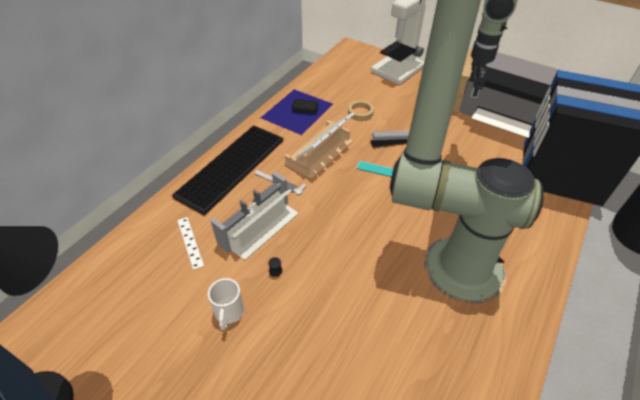

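The top view shows the white stand, with the bar in it, at (253,155). The wooden rack with 5 silver plates is at (408,150). Things that could be mistaken for plates are the turquoise slab at (414,226) and the red one at (434,285). For the bar there is the chequered ruler strip at (200,105) and the dark stapler at (472,218). By the description I choose the five silver slabs standing in the rack and the dark bar between the grey cheeks. Next I'll take close wrist views of both.

```bash
cat > h.py <<'E'
import numpy as np, cv2
from scipy.spatial.transform import Rotation as Rn
from bench import bot, solve_ik, imaging
def cam(n):
    m=imaging.camera_model(n); return m['K'],np.array(m['position']),Rn.from_euler('xyz',m['rotation']).as_matrix()
def ray(c,u,v):
    K,p,R=c; d=R@np.array([(u-K[0,2])/K[0,0],-(v-K[1,2])/K[1,1],-1.]); return p,d
def onz(c,u,v,z):
    p,d=ray(c,u,v); return p+d*(z-p[2])/d[2]
def proj(c,P):
    K,p,R=c; q=(np.atleast_2d(P)-p)@R; return np.c_[K[0,0]*q[:,0]/-q[:,2]+K[0,2],K[1,1]*q[:,1]/q[:,2]+K[1,2]]
def tri(obs):
    "obs: list of (cam,u,v) -> point, residual"
    A=np.zeros((3,3));b=np.zeros(3);L=[]
    for c,u,v in obs:
        p,d=ray(c,u,v); d=d/np.linalg.norm(d); M=np.eye(3)-np.outer(d,d); A+=M;b+=M@p;L.append((M,p))
    x=np.linalg.solve(A,b); return x,[np.linalg.norm(M@(x-p)) for M,p in L]
def rpy(zax,yax):
    z=np.array(zax,float);z/=np.linalg.norm(z);y=np.array(yax,float);y-=z*(y@z);y/=np.linalg.norm(y)
    return Rn.from_matrix(np.c_[np.cross(y,z),y,z]).as_euler('xyz')
def snap(n,name):
    c=cam(n); im=imaging.capture(n); cv2.imwrite(f"pics/{name}.png",im); np.save(f"pics/{name}.npy",np.array(c,dtype=object),allow_pickle=True); return im,c
def load(name): return tuple(np.load(f"pics/{name}.npy",allow_pickle=True))
E
python3 - <<'E'
from h import *
c=cam("top")
for n,u,v,z in [("lcheek",207,137,114),("rcheek",302,150,114),("rackL",362,125,40),("rackR",452,132,40),("loupe",216,208,46),("turq",414,226,8),("mug",148,195,95),("caliper",326,135,12),("stap",472,218,54),("dst",310,235,14)]:
    print(n,onz(c,u,v,z).round())
c=cam("wrist"); s=bot.get_state(); R=Rn.from_euler('xyz',s['orientation']).as_matrix()
print((R.T@(c[1]-s['tcp_pos'])).round(1),(R.T@c[2]).round(3))
# candidate view poses
for p in ([480,190,300],[480,-150,300]):
    for sg in(1,-1): print(p,sg,solve_ik(p,rpy([0,0,-1],[0,sg,0])))
E
```

```text
lcheek [623. 308. 114.]
rcheek [590.  74. 114.]
rackL [671. -83.  40.]
rackR [ 652. -322.   40.]
loupe [451. 299.  46.]
turq [ 403. -223.    8.]
mug [481. 457.  95.]
caliper [650.  12.  12.]
stap [ 423. -364.   54.]
dst [380.  56.  14.]
[  74.9   -0.9 -142.6] [[-0.     0.956  0.292]
 [ 1.     0.    -0.   ]
 [-0.     0.292 -0.956]]
[480, 190, 300] 1 [ 0.23385146  0.22596689 -0.15216427  1.19266517  0.          0.23385146]
[480, 190, 300] -1 [ 0.23385146  0.22596689 -0.15216427  1.19266517  0.         -2.90774119]
[480, -150, 300] 1 [-0.44976603  0.20029576 -0.18489199  1.18560858  0.         -0.44976603]
[480, -150, 300] -1 [-0.44976603  0.20029576 -0.18489199  1.18560858  0.          2.69182662]
```

```bash
python3 - <<'E'
from h import *
d=rpy([0,0,-1],[0,1,0])
for n,p in (("D",[560,-250,270]),("C",[560,-150,270]),("A",[560,140,250]),("B",[560,240,250])):
    bot.move_ptp(p,d); bot.dwell(0.3); snap("wrist",n)
print(bot.get_state()['t'])
a,b=[cv2.imread(f"pics/{n}.png") for n in "BA"]
cv2.imwrite("pics/BC.png",np.vstack([cv2.resize(x[:,:],(480,300)) for x in (a,cv2.imread('pics/C.png'))]))
E
```

```text
Traceback (most recent call last):
  File "h.py", line 22, in snap
    c=cam(n); im=imaging.capture(n); cv2.imwrite(f"pics/{name}.png",im); np.save(f"pics/{name}.npy",np.array(c,dtype=object),allow_pickle=True); return im,c
                                                                                                    ~~~~~~~~^^^^^^^^^^^^^^^^
ValueError: could not broadcast input array from shape (3,3) into shape (3,)
```

```bash
sed -i 's/np.save(.*allow_pickle=True); return im,c/np.savez(f"pics\/{name}.npz",K=c[0],p=c[1],R=c[2]); return im,c/; s/^def load.*/def load(name):\n    z=np.load(f"pics\/{name}.npz"); return z["K"],z["p"],z["R"]/' h.py
python3 - <<'E'
from h import *
d=rpy([0,0,-1],[0,1,0])
for n,p in (("D",[560,-250,270]),("C",[560,-150,270]),("A",[560,140,250]),("B",[560,240,250])):
    bot.move_ptp(p,d); bot.dwell(0.3); snap("wrist",n)
print(bot.get_state()['t'])
E
```

```text
5.9083
```

View pics/A.png

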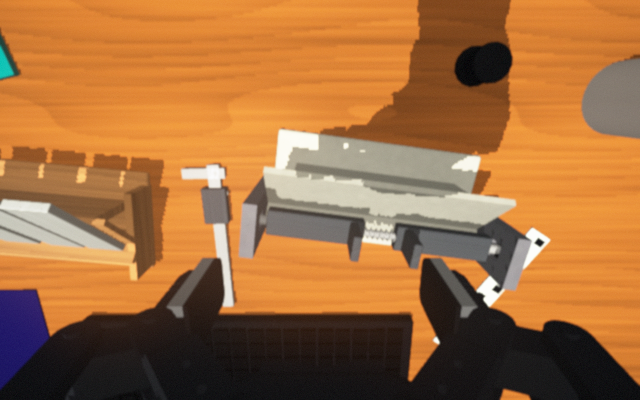

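View pics/C.png

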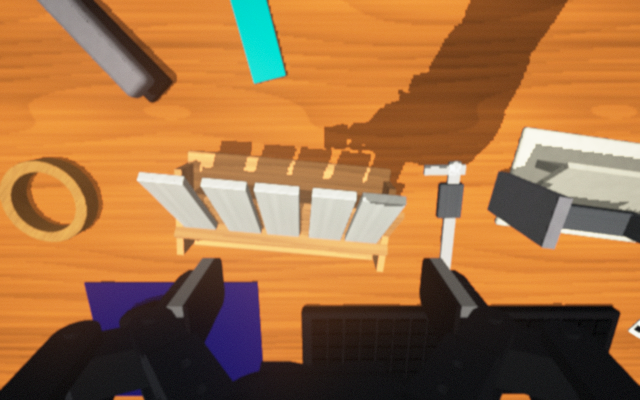

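View A shows the stand: -y cheek at (255,218), +y cheek at (508,260), lugs at (356,240) and (410,247), caliper at (218,230). View C shows five silver plates in the rack at (177,200), (231,205), (283,208), (333,213) and (377,217), with the turquoise slab outside at (258,40). Crops next, to pick corners.

```bash
python3 - <<'E'
from h import *
A,B,C,D=[cv2.imread(f"pics/{n}.png") for n in "ABCD"]
for n in "ABCD": print(n,load(n)[1].round(1))
# predicted B window
P=[[590,74,114],[623,308,114],[600,190,91]]
print(proj(load("A"),P).round(),proj(load("B"),P).round())
cb=proj(load("B"),[[600,190,91]])[0].astype(int); ca=proj(load("A"),[[600,190,91]])[0].astype(int); print(ca,cb)
f=2.5
t=[cv2.resize(I[c[1]-65:c[1]+55,c[0]-160:c[0]+160],None,fx=f,fy=f,interpolation=cv2.INTER_CUBIC) for I,c in((A,ca),(B,cb))]
cv2.imwrite("pics/AB.png",np.vstack(t))
P=[[640,-200,90]]
cc=proj(load("C"),P)[0].astype(int); cd=proj(load("D"),P)[0].astype(int); print(cc,cd)
t=[cv2.resize(I[c[1]-65:c[1]+65,c[0]-165:c[0]+145],None,fx=2.3,fy=2.3,interpolation=cv2.INTER_CUBIC) for I,c in((C,cc),(D,cd))]
cv2.imwrite("pics/CD.png",np.vstack(t)); print([x.shape for x in t])
E
```

```text
A [485.7 140.1 392.6]
B [485.6 240.1 392.7]
C [ 485.4 -149.9  412.4]
D [ 485.4 -249.   412.6]
[[247. 220.]
 [506. 253.]
 [374. 221.]] [[134. 220.]
 [396. 253.]
 [269. 221.]]
[373 220] [269 221]
[274 249] [368 249]
[(299, 713, 3), (299, 713, 3)]
```

View pics/AB.png

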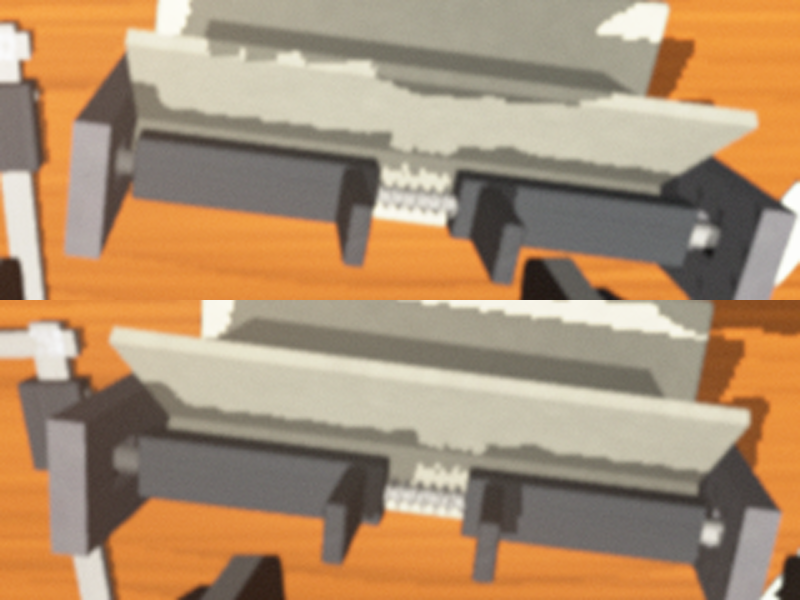

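View pics/CD.png

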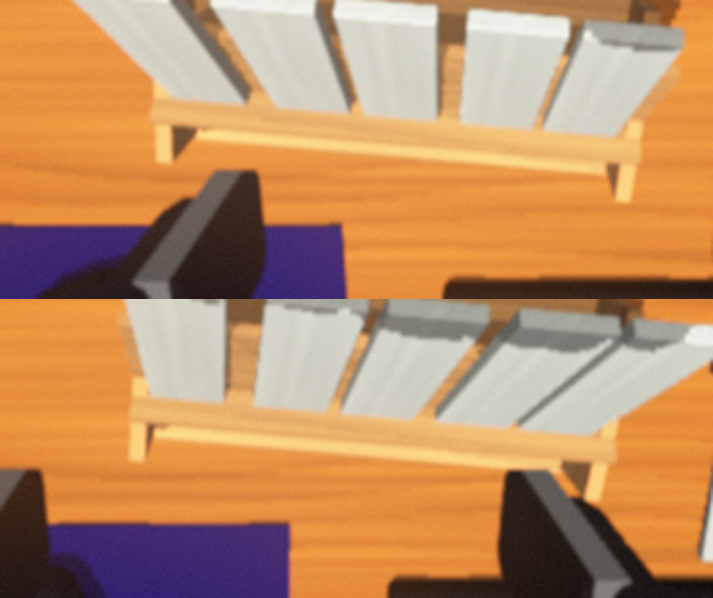

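The crops show the cheek tops, lug tops and rack ledge corners clearly, and all five plates show bare backs. I'll triangulate from these.

```bash
python3 - <<'E'
from h import *
A,B,C,D=[load(n) for n in "ABCD"]
a=lambda u,v:(A,213+u/2.5,155+v/2.5); b=lambda u,v:(B,109+u/2.5,156+(v-300)/2.5)
c=lambda u,v:(C,109+u/2.3,184+v/2.3); d=lambda u,v:(D,203+u/2.3,184+(v-299)/2.3)
for n,o in {"R-in-back":[a(111,124),b(85,422)],"R-in-front":[a(97,258),b(87,554)],"R-out-back":[a(76,121),b(48,420)],
 "L-in-back":[a(765,205),b(744,508)],"L-out-back":[a(796,210),b(779,515)],"boardR":[a(127,31),b(111,329)],"boardL":[a(757,116),b(749,411)],
 "lug- top":[a(353,235),b(335,532)],"lug+ top":[a(506,254),b(486,550)],
 "rackR":[c(152,124),d(133,418)],"rackL":[c(640,162),d(615,460)]}.items():
    x,r=tri(o); print(n,x.round(1),np.round(r,1), "C/A@114:",onz(*o[0],114 if 'in' in n or 'out' in n else x[2]).round(1)[:2])
for e in [((170,98),(248,104)),((273,106),(350,111)),((364,114),(438,119)),((460,122),(534,129)),((545,130),(620,136))]:
    p,q=[onz(*c(*w),45.1) for w in e]; print("C plate",((p+q)/2).round(1),np.linalg.norm(p-q).round(1))
for e in [((148,399),(222,402)),((255,404),(328,411)),((342,411),(415,417)),((437,419),(508,427)),((520,427),(598,435))]:
    p,q=[onz(*d(*w),45.1) for w in e]; print("D plate",((p+q)/2).round(1),np.linalg.norm(p-q).round(1))
E
```

```text
R-in-back [576.2  83.9 113.3] [0. 0.] C/A@114: [576.  84.]
R-in-front [628.6  75.3 111.3] [0.4 0.4] C/A@114: [627.7  75.9]
R-out-back [574.8  72.1 115. ] [0.2 0.2] C/A@114: [574.9  71.9]
L-in-back [606.7 315.5 117. ] [0.9 0.9] C/A@114: [607.  317.2]
L-out-back [610.4 329.1 113.9] [1.2 1.2] C/A@114: [609.  328.7]
boardR [547.3  87.7  93.3] [0. 0.] C/A@114: [547.4  87.7]
boardL [579.5 321.2  93.1] [0.6 0.6] C/A@114: [580.1 321.3]
lug- top [617.1 169.2 116.8] [0.2 0.2] C/A@114: [617.3 169.2]
lug+ top [622.6 223.6 120.6] [0.4 0.4] C/A@114: [623.  223.7]
rackR [ 640.4 -319.    54.8] [1.1 1.1] C/A@114: [ 641.5 -319.2]
rackL [664.9 -72.3  50.2] [0.3 0.3] C/A@114: [665.2 -72.3]
C plate [ 633.1 -293.    45.1] 39.6
C plate [ 637.3 -241.    45.1] 39.3
C plate [ 641.8 -195.3   45.1] 38.0
C plate [ 646.9 -146.    45.1] 38.4
C plate [ 651.2 -101.8   45.1] 39.0
D plate [ 633.7 -293.8   45.1] 37.8
D plate [ 637.6 -239.3   45.1] 37.6
D plate [ 641.2 -194.6   45.1] 37.8
D plate [ 646.2 -146.    45.1] 37.2
D plate [ 650.7 -100.9   45.1] 41.1
```

Stand origin ≈ (608,198), yaw ≈ −0.134. The measured sizes agree with those given: cheeks 235 mm apart, lug centres 54.7 mm, plates 38 mm wide. Taking the bar out now.

```bash
cat >> h.py <<'E'
YAW=-0.134; SO=np.array([608.,198.,0.]); SR=Rn.from_euler('z',YAW).as_matrix()
S=lambda x,y,z: SO+SR@np.array([x,y,z],float)
def st(*k):
    s=bot.get_state(); print(round(s['t'],2),np.round(s['tcp_pos'],1),'open',round(s['opening'],3),'gf',np.round(s['gripper_force'],1),'F',np.round(s['contact_force'],1),*k); return s
E
python3 - <<'E'
from h import *
o=rpy([0,0,-1],SR[:,1]); p=S(11.5,0,0)
bot.move_ptp([p[0],p[1],170],o); bot.grip(1.0)
r=bot.movel([p[0],p[1],97],max_speed=80,threshold=8); st('down',r)
if not r:
    bot.grip(0.0,60); st('closed')
    bot.movel([p[0],p[1],115],max_speed=50); st(); snap("wrist","E"); snap("side","Es")
E
```

```text
7.69 [619.9 196.6  97.6] open 1.002 gf 0.0 F [ 0.4  0.5 -0. ] down False
8.21 [618.7 196.3  96.4] open 0.398 gf 63.6 F [-0.3  0.4 -3.4] closed
8.72 [619.7 196.5 115.5] open 0.403 gf 63.6 F [-0.3  0.1 -1.9]
```

```bash
python3 - <<'E'
from h import *
p=S(11.5,0,0)
bot.movel([p[0],p[1],190],max_speed=120); st('lift')
bot.move_ptp([400,60,150],rpy([0,0,-1],[0,1,0]))
bot.movel([400,60,50],max_speed=100)
r=bot.movel([400,60,15],max_speed=25,threshold=4); st('contact',r)
bot.grip(1.0); st('open')
bot.movel([400,60,200],max_speed=150); bot.dwell(0.2); snap("top","T1"); snap("wrist","F"); st()
E
```

```text
9.59 [618.9 196.4 189.2] open 0.4 gf 63.6 F [ 0.2 -0.4 -2.9] lift
12.62 [399.9  60.2  29.4] open 0.401 gf 64.3 F [-0.9 -0.3  4.2] contact True
13.18 [399.2  60.1  29.2] open 1.001 gf 0.0 F [-0.1 -0.8 -0.2] open
14.78 [399.7  60.  199.6] open 0.999 gf 0.0 F [-0.   0.1  0. ]
```

View pics/F.png

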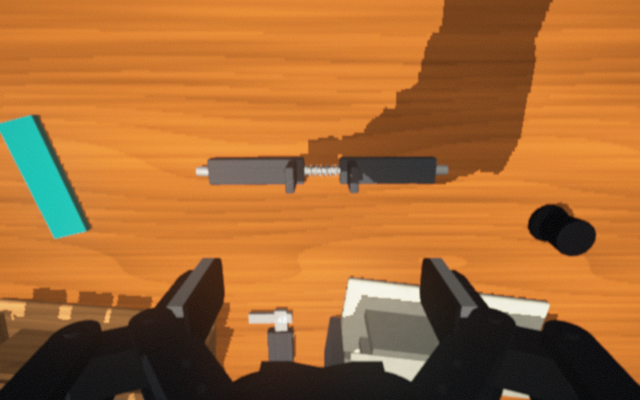

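The bar lies flat on bare desk at px (322,170), well clear of the loupe at (560,230) and the turquoise slab at (45,175). Next I'll check that the plate poses can be reached.

```bash
cat >> h.py <<'E'
RYAW=-0.095; RO=np.array([632.,-193.7,0.]); RR=Rn.from_euler('z',RYAW).as_matrix()
PY=[(RR.T@(np.array([x,y,0])-RO))[1] for x,y in [(633.4,-293.4),(637.4,-240.2),(641.5,-195.),(646.5,-146.),(651.,-101.4)]]
U=np.array([-.643,0,.766]);N=np.array([.766,0,.643])
def pose(O,R,y,s,n,sg): # TCP on the plate's mid-plane; s up the slope, n off the board
    return O+R@(np.array([5,y,40.])+s*U+n*N), rpy(-(R@U),sg*(R@N))
YT=[-92,-46,0,46,92]
E
python3 - <<'E'
from h import *
print(np.round(PY,1))
for O,R,ys in((RO,RR,PY),(SO,SR,YT)):
    for y in ys:
        for sg in(1,-1):
            r=[]
            for dz in(0,130):
                p,o=pose(O,R,y,85,4,sg); q=solve_ik(p+[0,0,dz],o); r.append(None if q is None else np.round(q,2))
            print(round(y),sg,*r)
E
```

```text
[-99.1 -45.8  -0.4  48.9  93.7]
-99 1 [-0.77  0.37 -0.82 -0.2   0.41  1.02] [-0.77  0.14 -0.67  0.17  0.41  1.02]
-99 -1 [-0.77  0.37 -0.82 -0.2   0.41 -2.12] [-0.77  0.14 -0.67  0.17  0.41 -2.12]
-46 1 [-0.68  0.34 -0.89 -0.27  0.36  1.1 ] [-0.68  0.1  -0.74  0.13  0.36  1.1 ]
-46 -1 [-0.68  0.34 -0.89 -0.27  0.36 -2.04] [-0.68  0.1  -0.74  0.13  0.36 -2.04]
0 1 [-0.59  0.32 -0.94 -0.32  0.31  1.18] [-0.59  0.06 -0.78  0.09  0.31  1.18]
0 -1 [-0.59  0.32 -0.94 -0.32  0.31 -1.96] [-0.59  0.06 -0.78  0.09  0.31 -1.96]
49 1 [-0.48  0.3  -0.97 -0.37  0.24  1.27] [-0.48  0.04 -0.81  0.06  0.24  1.27]
49 -1 [-0.48  0.3  -0.97 -0.37  0.24 -1.87] [-0.48  0.04 -0.81  0.06  0.24 -1.87]
94 1 [-0.37  0.29 -0.99 -0.4   0.18  1.36] [-0.37  0.02 -0.83  0.04  0.18  1.36]
94 -1 [-0.37  0.29 -0.99 -0.4   0.18 -1.79] [-0.37  0.02 -0.83  0.04  0.18 -1.79]
-92 1 [ 0.18  0.26 -1.05 -0.42 -0.2   1.81] [ 0.18 -0.03 -0.88  0.04 -0.2   1.81]
-92 -1 [ 0.18  0.26 -1.05 -0.42 -0.2  -1.33] [ 0.18 -0.03 -0.88  0.04 -0.2  -1.33]
-46 1 [ 0.29  0.29 -0.99 -0.36 -0.27  1.9 ] [ 0.29  0.02 -0.82  0.07 -0.27  1.9 ]
-46 -1 [ 0.29  0.29 -0.99 -0.36 -0.27 -1.24] [ 0.29  0.02 -0.82  0.07 -0.27 -1.24]
0 1 [ 0.39  0.32 -0.92 -0.3  -0.33  1.99] [ 0.39  0.08 -0.76  0.1  -0.33  1.99]
0 -1 [ 0.39  0.32 -0.92 -0.3  -0.33 -1.16] [ 0.39  0.08 -0.76  0.1  -0.33 -1.16]
46 1 [ 0.48  0.36 -0.84 -0.23 -0.38  2.06] [ 0.48  0.14 -0.69  0.14 -0.38  2.06]
46 -1 [ 0.48  0.36 -0.84 -0.23 -0.38 -1.08] [ 0.48  0.14 -0.69  0.14 -0.38 -1.08]
92 1 [ 0.55  0.41 -0.75 -0.16 -0.42  2.13] [ 0.55  0.2  -0.6   0.19 -0.42  2.13]
92 -1 [ 0.55  0.41 -0.75 -0.16 -0.42 -1.01] [ 0.55  0.2  -0.6   0.19 -0.42 -1.01]
```

```bash
cat >> h.py <<'E'
def transfer(i,j):
    p,o=pose(RO,RR,PY[i],150,4,1); bot.move_ptp(p,o); bot.grip(0.45,30)
    p,o=pose(RO,RR,PY[i],85,4,1)
    if bot.movel(p,max_speed=100,threshold=8): st('PICK TOUCH'); return False
    bot.grip(0.0,30); st('gripped',i)
    bot.movel(p+[0,0,140],max_speed=160)
    p,o=pose(SO,SR,YT[j],85,4,-1)
    bot.move_ptp(p+[0,0,140],o)
    if bot.movel(p+[0,0,12],max_speed=120,threshold=8): st('PLACE TOUCH'); return False
    bot.dwell(0.1); r=bot.movel(p+[0,0,-3],max_speed=20,threshold=4); st('set',r,'want',np.round(p,1))
    bot.grip(0.45); p2,_=pose(SO,SR,YT[j],150,4,-1); s=st('rel')
    bot.movel(np.array(s['tcp_pos'])+65*(SR@U),max_speed=150); return True
E
python3 - <<'E'
from h import *
bot.move_ptp([450,-60,260],rpy([0.5,0,-.8],[0.8,0,.5]))
print(transfer(4,4)); st(); snap("wrist","G"); snap("side","Gs"); snap("top","Gt")
s=cv2.resize(cv2.imread("pics/Gs.png")[120:280,150:390],None,fx=2.4,fy=2.4)
cv2.imwrite("pics/Gv.png",s)
E
```

```text
18.27 [594.2 -96.  108.1] open 0.089 gf 31.8 F [-5.4  0.7  5.7] gripped 4
23.25 [574.3 295.4 107.9] open 0.091 gf 31.3 F [-1.5  1.   4.2] set True want [574.1 295.4 107.7]
23.65 [573.4 294.9 106.8] open 0.45 gf 0.0 F [ 1.4 -0.3  0.1] rel
True
24.23 [532.2 300.7 156.8] open 0.447 gf 0.0 F [ 0.2  0.4 -0.9]
```

View pics/Gv.png

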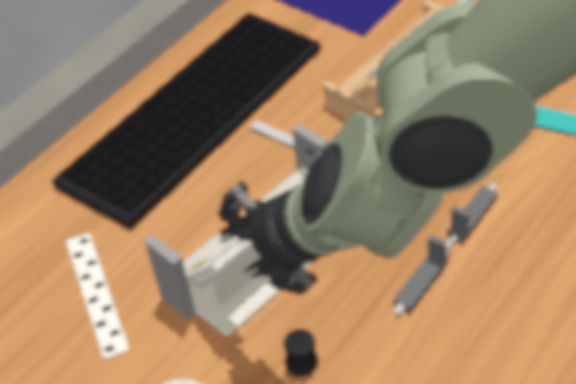

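The side crop shows the plate standing at the +y cheek with the gripper withdrawn, and the bar still on the desk at (445,250). The plate was set within 0.3 mm of nominal height, so I'll move the rest.

```bash
python3 - <<'E'
from h import *
for i in (3,2,1,0):
    if not transfer(i,i): break
st()
bot.move_ptp([520,200,300],rpy([0,0,-1],[0,1,0])); bot.dwell(.3); snap("wrist","H"); snap("top","Ht"); st()
E
```

```text
27.67 [ 590.  -140.7  108.1] open 0.087 gf 31.8 F [-5.4  0.   5.2] gripped 3
32.62 [568.  249.8 107.9] open 0.091 gf 31.2 F [-1.4 -0.4  2.4] set True want [568.  249.8 107.7]
33.02 [567.1 249.3 106.8] open 0.452 gf 0.0 F [-0.4 -0.5  1. ] rel
36.88 [ 585.3 -189.8  108.1] open 0.087 gf 31.9 F [-5.7  1.9  5.6] gripped 2
41.82 [561.8 204.3 107.9] open 0.086 gf 31.5 F [-2.3  0.2  3.9] set True want [561.8 204.2 107.7]
42.22 [560.9 203.9 106.9] open 0.453 gf 0.0 F [-0.6  0.7 -0. ] rel
46.07 [ 581.  -235.   108.1] open 0.089 gf 31.9 F [-5.2  0.9  6.3] gripped 1
51.02 [555.5 158.6 107.8] open 0.091 gf 31.6 F [-2.1  0.4  4.8] set True want [555.7 158.6 107.7]
51.42 [554.7 158.4 106.9] open 0.45 gf 0.0 F [-0.5 -0.2 -0.8] rel
55.26 [ 575.9 -288.2  108.1] open 0.087 gf 31.9 F [-5.   0.8  5.4] gripped 0
60.2 [549.3 113.1 107.9] open 0.09 gf 31.4 F [-1.7 -0.   3.3] set True want [549.5 113.  107.7]
60.6 [548.5 112.9 107.2] open 0.447 gf 0.0 F [-0.5  0.6 -0.2] rel
61.18 [507.7 118.7 157.5] open 0.445 gf 0.0 F [ 0.1 -0.3  0.2]
62.95 [519.9 200.  300. ] open 0.452 gf 0.0 F [ 0.8  0.1 -0.4]
```

View pics/H.png

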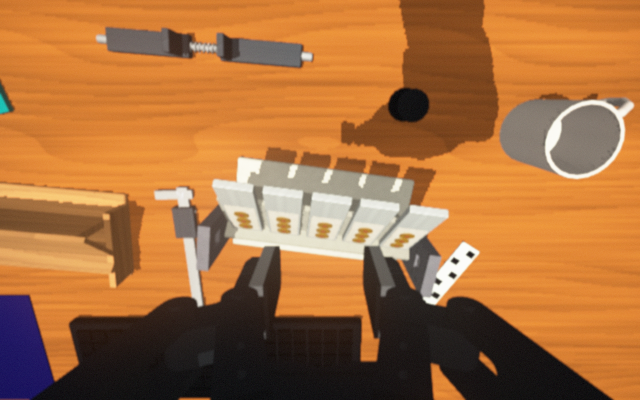

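All five plates stand on the ledge, discs out, between the cheeks at (238–405, 215–240), and the rack is empty. The bar has been knocked: it now lies tilted at (205,47). I'll look at it again from close up.

```bash
python3 - <<'E'
from h import *
c=load("H"); a,b=onz(c,98,38,7),onz(c,312,58,7); m=(a+b)/2; print(a.round(1),b.round(1),np.linalg.norm(a-b))
y=(b-a)/np.linalg.norm(b-a); 
bot.move_ptp([m[0],m[1],230],rpy([0,0,-1],[y[0],y[1],0])); bot.dwell(.3); im,c=snap("wrist","I"); st()
q=proj(c,m)[0].astype(int); print(q)
cv2.imwrite("pics/Iv.png",cv2.resize(im[q[1]-50:q[1]+70,q[0]-150:q[0]+150],None,fx=2.6,fy=2.6,interpolation=cv2.INTER_CUBIC))
E
```

```text
[379.5 -63.3   7. ] [401.3 189.4   7. ] 253.59455730327258
64.12 [391.   63.4 230.1] open 0.451 gf 0.0 F [ 0.7 -0.1 -0.9]
[320 165]
```

View pics/Iv.png

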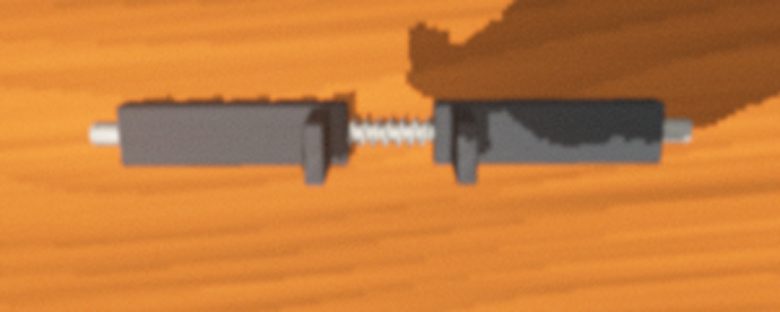

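```bash
python3 - <<'E'
from h import *
c=load("I"); g=lambda u,v,z: onz(c,170+u/2.6,115+v/2.6,z)
a,b=g(90,134,7),g(691,130,7); l,k=g(315,153,51),g(466,152,51)
m=(a+b)/2; y=(b-a)/np.linalg.norm(b-a); print(m.round(1),((l+k)/2).round(1),np.linalg.norm(b-a),np.linalg.norm(l-k),y.round(3))
p=(m+(l+k)/2)/2; o=rpy([0,0,-1],[y[0],y[1],0])
assert np.linalg.norm((m-(l+k)/2)[:2])<4
bot.grip(1.0); bot.move_ptp([p[0],p[1],100],o)
r=bot.movel([p[0],p[1],29],max_speed=80,threshold=8); st('down',r)
if not r:
    bot.grip(0.0,60); st('grip')
    bot.movel([p[0],p[1],240],max_speed=150); st('lift')
    q=S(10,0,0); bot.move_ptp([q[0],q[1],240],rpy([0,0,-1],SR[:,1])); 
    r=bot.movel([q[0],q[1],160],max_speed=100,threshold=8); bot.dwell(.3); st('above',r)
    im,c=snap("wrist","J"); snap("side","Js")
    w=proj(c,S(10,0,130))[0].astype(int); print(w); cv2.imwrite("pics/Jv.png",cv2.resize(im[max(0,w[1]-110):w[1]+90,max(0,w[0]-200):w[0]+200],None,fx=2,fy=2))
E
```

```text
[390.2  63.    7. ] [389.2  63.3  51. ] 255.35060021261987 56.834319254921496 [0.079 0.997 0.   ]
66.26 [390.1  63.1  29.4] open 1.002 gf 0.0 F [0.1 1.  0.2] down False
66.78 [392.5  62.8  31.1] open 0.4 gf 58.5 F [-1.1 -0.3 20.3] grip
68.34 [389.   63.1 239.2] open 0.396 gf 59.9 F [ 0.3  0.2 -3. ] lift
70.62 [618.2 196.7 160.5] open 0.4 gf 59.9 F [ 0.2  0.7 -3.5] above False
[319 235]
```

View pics/Jv.png

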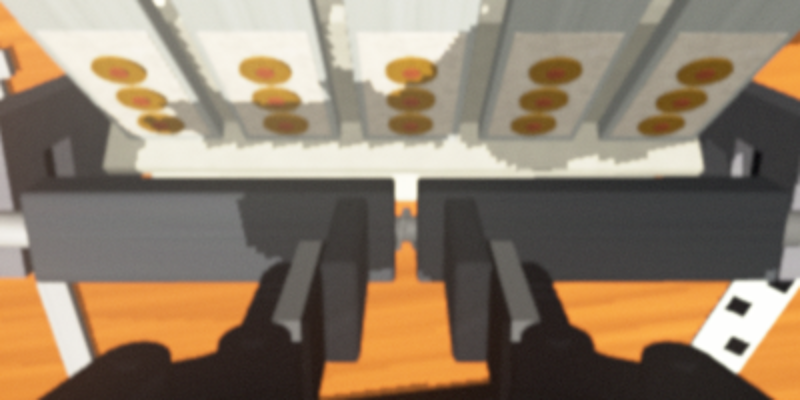

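Bar gripped level and parallel to the stand, pins inside both cheeks; plates untouched. Now I'll lower it and release.

```bash
python3 - <<'E'
from h import *
q=S(10,0,0)
r=bot.movel([q[0],q[1],107],max_speed=50,threshold=8); st('in',r)
if not r:
    for u in(0.5,0.6,0.7,1.0): bot.grip(u); 
    st('open'); bot.dwell(.3)
    bot.movel([q[0],q[1],250],max_speed=120); bot.move_ptp([540,200,300],rpy([0,0,-1],SR[:,1])); bot.dwell(.3); st()
    im,c=snap("wrist","K"); w=proj(c,S(0,0,90))[0].astype(int)
    cv2.imwrite("pics/Kv.png",cv2.resize(im[max(0,w[1]-90):w[1]+70,max(0,w[0]-160):w[0]+160],None,fx=2.5,fy=2.5,interpolation=cv2.INTER_CUBIC)); print(w)
E
```

```text
71.93 [618.3 196.7 107.5] open 0.403 gf 59.9 F [-0.2 -0.6 -2.6] in False
73.07 [618.2 196.8 107.4] open 0.999 gf 0.0 F [-0.3 -0.8 -1. ] open
75.47 [540.3 199.8 298.8] open 1.0 gf 0.0 F [0.3 0.  0.1]
[327 228]
```

View pics/Kv.png

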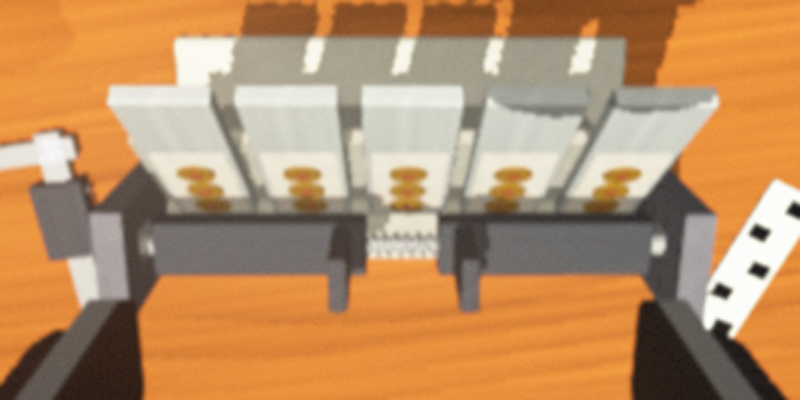

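Bar seated between the cheeks with both pins in, at (148,243) and (657,243), and five plates behind it with discs out. One quick numeric check, then hand in.

```bash
python3 - <<'E'
from h import *
c=load("K"); g=lambda u,v,z: SR.T@(onz(c,167+u/2.5,138+v/2.5,z)-SO)
for n,a in(("endR",(154,248,91)),("endL",(653,248,91)),("lugR",(338,288,126)),("lugL",(470,288,126))): print(n,g(*a).round(1))
if abs(np.linalg.norm(g(154,248,91)-g(653,248,91))-220)<6: print(bot.sign_off())
E
```

```text
endR [   9.9 -111.5   91. ]
endL [  9.9 113.9  91. ]
lugR [ 12.6 -26.5 126. ]
lugL [ 12.6  28.  126. ]
the job is handed in; nothing more can be done
None
```

The job is handed in: all five plates stand on the copy stand with their discs out and up, and the bar is back between the cheeks with both pins in their recesses. This is from the last wrist picture and my own measurements; the hand-in call returned no verdict.

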